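# Set the unmarked suction selector by clicks and start the pump

## Task

The suction controller's blank knob has no scale, so find its zero by feel: turn it gently anticlockwise (seen from above) until it rests against its end stop, without straining it against the stop, then turn it clockwise exactly four clicks and let go. Then press the start button on the vacuum pump all the way in and let it go; leave the glassware and the steel cup where they stand.

Things in the scene. Friction and masses are not known exactly. Their poses are not given: they have to be found in the camera images.
- controller: fixed suction controller: low white box 150 (x) x 130 (y) x 70 mm high with a clear flat aluminium top; origin at the centre of its underside, z up. One blank black ribbed round knob with an upright axis stands in the middle of its top
- knob (a point): centre of the knob, on its turning axis, half-way up its grip, 88 mm above the table; knob 43 mm across the ribs, 40 mm between them, its grip 73 to 103 mm above the table. The point is fixed to the box and does not turn. A grip of 15 to 25 N holds the knob without slipping. Nothing shows its setting: its 15 ribs are one click apart, so all settings look alike
- knob_top (a point): centre of the knob's top face, 103 mm up. Six settings, the first at the anticlockwise end (seen from above), clicks 24 degrees apart; starts at any but the first. Leaving a setting takes 0.15 to 0.2 N m at once, falling to 0 half-way; then the knob pulls itself on into the next, where the torque jumps back to resisting: the click. Let go, it drops into the nearest setting
- knob_foot (a point): foot of the knob's grip, on its axis, 3 mm over the box top. Inside is the end stop: it begins about 3 degrees anticlockwise of the first setting and is springy (about 3 N m per rad, on top of the click torque); it pushes the knob back to the first setting when let go. A total of 0.25 N m tells of the stop; over about 0.4 N m strains it and spoils the run
- pump: fixed grey vacuum pump, box 170 (x) x 120 (y) x 98 mm high; origin at the centre of its underside; the start button is on its top, 35 mm from the centre towards its -x end
- start_top (a point): centre of the top face of the round black start button, 32 mm across, pressed straight down
- start (a joint): travel of the start button in m: 0 out, 0.006 fully in; the spring takes about 5 N fully in and returns it
- beaker: bystander: glass beaker 68 mm across, 85 mm high, origin at its underside
- dish: bystander: glass dish 90 mm across, 16 mm high, origin at its underside
- jar: bystander: amber glass jar 56 mm across, 85 mm high, origin at its underside
- funnel_cup: bystander: steel cup 72 mm across, 80 mm high, origin at its underside
Things that resemble listed ones, but are neither listed nor needed, are in the scene too. What is shaped like the controller but brown or red is not meant.

How it is judged (in metres and radians):
On the way, in this order (a step that is already met when the one before it is completed fails the run):
1. the knob is turned anticlockwise until it presses on its end stop (contact force between stop_pin and buffer_c0 above 0.8 N), for 0.05 s.
2. the knob stands four clicks clockwise of the end-stop setting and is let go (x of stop_pin in the frame of controller between -0.0012 and 0.0066 m and y of stop_pin in the frame of controller above 0.01 m and contact force between the fingers and selector below 0.1 N), for 0.3 s.
3. the start button is pressed all the way in (value of joint start above 0.0045 m), for 0.05 s.
At the end, for the whole second after the job is handed in: the knob stands at the fourth click clockwise from its end-stop setting (within about 9 degrees of the 96 degree detent), the start button has come back out (under 2 mm in), and each bystander is within 30 mm of where it stood (x of stop_pin in the frame of controller between -0.0012 and 0.0066 m and y of stop_pin in the frame of controller above 0.01 m and value of joint start below 0.002 m and distance of each of beaker, dish, jar, funnel_cup from where it was at the start of the episode below 0.03 m); the robot touches nothing.
It fails at once if the end stop is strained: over 15 N on the stop pin, about 0.4 N m on the knob (contact force between stop_pin and buffer_c0 above 15 N).
It fails at once if a bystander is shoved more than 30 mm (distance of any of beaker, dish, jar, funnel_cup from where it was at the start of the episode above 0.03 m).
It also fails if it takes over 72 s, if anything falls off the work surface, if the arm or the gripper's body presses on something with over 40 N, if the wrist force passes 120 N, or if a joint passes its speed limit or range.

## Robot

A 7-joint arm with a two-finger parallel gripper is mounted at the origin on the work surface. World frame = base frame: x ahead of the robot, y to its left, z up, the work surface at z = 0. Lengths are in m, angles in degrees, forces in N, time in s.
With the tool pointing down it reaches from about 0.425 to 0.875 m from the base axis. Payload 8.4 kg.
Tool frame: the origin (TCP) lies between the finger pads; the fingertips stand 17 mm ahead of it and the grasp point (between the pads) lies 2 mm behind it; y points along the fingers, z is the direction in which the jaws open and shut, and the axes are right-handed (so a half turn about y gives the same grasp; the last joint's range is limited). The gripper opens to 85 mm and grips with 20 to 120 N. Pads are 22 mm wide; open, the fingers measure 114 mm over their backs; the gripper's body (76 mm by 85 mm) begins 54 mm behind the grasp point. The pads swing forward as they close: fully open they stand 13 mm farther back than shut.
Start: joints at [60.607, 19.091, 2.286, 83.961, -0.768, 76.965, -3.352], TCP at [0.261, -0.595, 0.248] pointing down, gripper open.
Joint ranges: [-147.57, 147.57], [-21.85, 119.76], [-74.77, 79.35], [14.55, 137.4], [-85.83, 265.84], [4.83, 119.75], [-152.11, 152.11]. Speed limits (degrees/s): [127.2, 127.2, 159.86, 159.86, 180, 180, 180].

## Interface

Orientations are given as [roll, pitch, yaw] about the fixed x, y, z axes, in that order (R = Rz(yaw) Ry(pitch) Rx(roll)).
In Python, from cell import * gives the robot as it stands. The module is installed in compiled form; this text tells all that it offers.
- The arm moves only by the tool drive_tool, never from a script. Its argument "rows" is a list of rows, each a list of 5 numbers: the opening, from 0 (shut) to 1 (fully open), then the shift along the tool's x, y, z in m, then the turn about the tool's y in degrees. In form: [[hand, dx, dy, dz, roll], ...]. A call has 1 to 5 rows; each row is the pose to reach, as a shift and turn from the pose commanded when the call began, along the tool's axes at that moment; what a row does not reach only later rows make up. A row lasts 1/10 s, in which the tool goes at most 50 mm and 8.59 degrees, less where a joint would pass 70% of its speed; a pose out of reach is approached as far as the arm can. A call with a gripper value outside its range is refused whole. The fingers move at their own pace and stop on an object; "newtons" is the grip in N (left out, the last holds). Time passes only in rows, so rows that repeat a pose let the fingers close. It gives the time, the measured TCP pose, the force and the opening at its end, in the units of the state.
- observe(): the state, without advancing time (a new reading comes with each control period).
- get_image(name): name is "side" or "top"; returns the picture (400x640x3 uint8, red, green, blue); there is no depth.
- get_calibration(name): a dict with "fx", "fy", "cx", "cy" (pixels), "pose" (4x4, takes a point from camera to world coordinates). Camera axes: x right, y down, z forward; pixel columns grow to the right and rows downward; lengths in m; the calibration is good to about 2 mm. A picture is of the moment at which its call begins. get_calibration takes no time and is no camera call.
- sign_off(): hands the job in, once; it reports no verdict.
The state is a dict: "time": time; "joint_pos": joint angles; "qvel": joint speeds; "joint_torque": joint torques, N m; "tool_pos": TCP position; "ee_rot": TCP orientation; "ft_force": force on the tool from outside, world axes, zero at the start; "moment": the same for the moment, N m; "opening": finger opening in m.
Only numpy, scipy, OpenCV 4.12 (cv2) and the standard library are available. Lean on these libraries where they do the work, as an engineer would, in place of code of your own. Each camera call takes 0.05 s, during which the arm holds its last target.

## Working session

There is one attempt and no reset: what is moved stays moved. The work goes in short steps, Python scripts to look and compute and a tool call to move; the robot and the scene stay as the last step left them, time stands still between calls to the robot, and variables do not carry over. Pictures are saved under pics/ and viewed, and the job is handed in when it is done.

Besides the shell and the picture viewer there is one more tool, called after "Emit:" as name([rows], argument=value, ...), one row to a line, values as JSON. drive_tool: Moves the arm, as the interface text tells. Its arguments: {"type":"object","properties":{"rows":{"type":"array","items":{"type":"array","items":{"type":"number"}}},"newtons":{"type":"number"}},"required":["rows"]}

```bash
mkdir -p pics; python3 - <<'E'
from cell import *
import cv2,numpy as np
np.set_printoptions(precision=4,suppress=True)
for n in("side","top"):
    cv2.imwrite(f"pics/{n}0.png",get_image(n)[:,:,::-1]); c=get_calibration(n);print(n,c["fx"],c["fy"],c["cx"],c["cy"]);print(c["pose"])
print(observe())
E
```

```text
side 375.4279140078288 375.4279140078288 315.4214504632411 200.06541674745796
[[-0.7961 -0.4731  0.3773  0.1342]
 [-0.6051  0.6169 -0.5033  0.5004]
 [ 0.0054 -0.629  -0.7774  0.8739]
 [ 0.      0.      0.      1.    ]]
top 362.1803871940439 362.1803871940439 319.9166890534695 200.5093773702964
[[-0.028  -0.9897  0.1404  0.3696]
 [-0.9996  0.0279 -0.0026  0.002 ]
 [-0.0014 -0.1405 -0.9901  1.1529]
 [ 0.      0.      0.      1.    ]]
{'time': 0.1, 'joint_pos': array([60.6076, 19.1264,  2.2829, 84.007 , -0.7679, 76.9654, -3.3513]), 'qvel': array([-0.061 , -0.0723,  0.0028, -0.1057,  0.06  ,  0.0808,  0.0329]), 'joint_torque': array([  0.0028, -66.0022,   1.3693, -40.6479,   0.0169,   0.0089,
         0.0001]), 'tool_pos': array([ 0.2612, -0.5948,  0.2475]), 'ee_rot': array([ -90.0834,   -0.0049, -156.2902]), 'ft_force': array([ 0.0198, -0.0719, -0.2398]), 'moment': array([-0.025 ,  0.005 ,  0.0164]), 'opening': 0.08559165676597655}
```

View pics/side0.png

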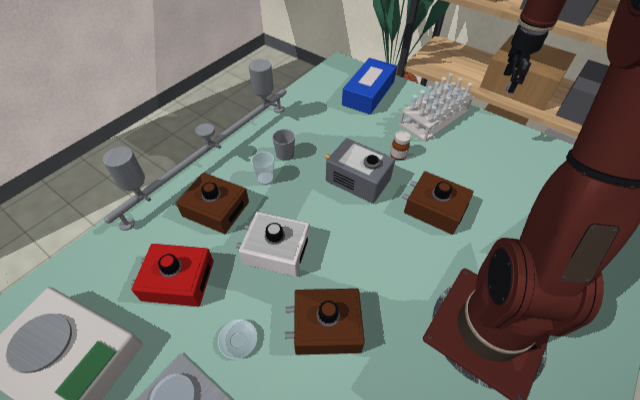

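View pics/top0.png

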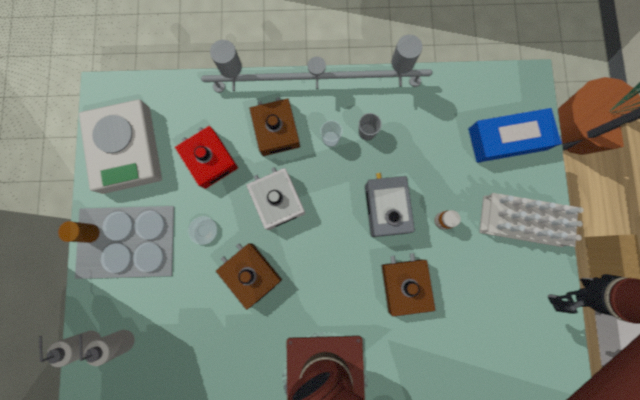

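The side view shows the white controller at about (275,242) with its knob at (274,231), and the grey pump at (360,168) with its button at (373,160). In the top view the controller is at (275,198) and the pump at (390,206), button (394,217). There are four lookalikes in the top view: brown at (275,125), (248,275) and (410,287), and red at (206,155). Only the white box fits the description. I'll confirm it in an enlarged crop.

```bash
python3 - <<'E'
import cv2,numpy as np
s=cv2.imread("pics/side0.png");t=cv2.imread("pics/top0.png")
f=lambda im,x,y,w,h,k:cv2.resize(im[y:y+h,x:x+w],None,fx=k,fy=k,interpolation=cv2.INTER_CUBIC)
a=np.hstack([f(t,235,160,80,75,5),f(t,355,165,80,75,5)])
b=np.hstack([f(s,235,200,80,75,5),f(s,320,130,80,75,5)])
cv2.imwrite("pics/crop0.png",cv2.resize(np.vstack([a,b]),(640,600)))
cv2.imwrite("pics/crop0.png",cv2.resize(np.vstack([a,b]),(640,600)))
E
```

```text
(no output)
```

View pics/crop0.png

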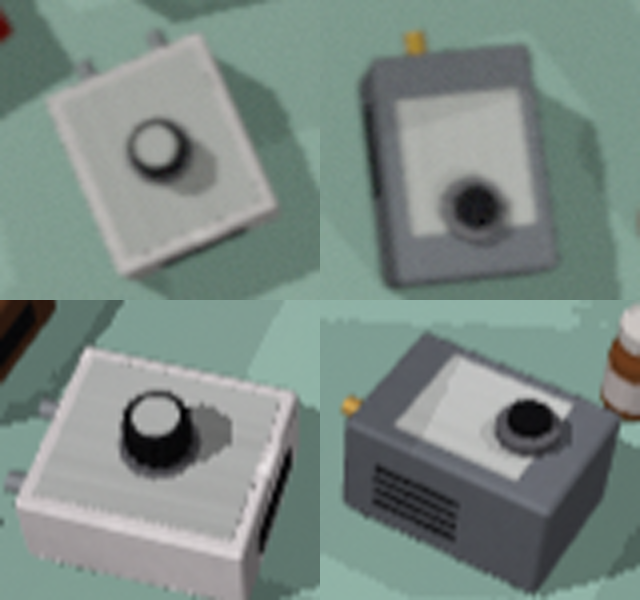

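The crop confirms the white box with the black ribbed knob (pale top face) as the controller. The grey box with the round black button is the pump. Next I'll measure both.

```bash
cat > h.py <<'E'
import numpy as np,cv2
from cell import *
np.set_printoptions(precision=4,suppress=True)
def ray(n,p):
    c=get_calibration(n);d=np.array([(p[0]-c["cx"])/c["fx"],(p[1]-c["cy"])/c["fy"],1]);P=c["pose"];return P[:3,3],P[:3,:3]@d
def onz(n,p,z):
    o,d=ray(n,p);return (o+d*(z-o[2])/d[2])
def tri(a,b):
    A=[];B=[]
    for n,p in(("top",a),("side",b)):
        o,d=ray(n,p);d/=np.linalg.norm(d);M=np.eye(3)-np.outer(d,d);A.append(M);B.append(M@o)
    return np.linalg.lstsq(np.vstack(A),np.hstack(B),rcond=None)[0]
E
python3 - <<'E'
from h import *
def comp(mask,near):
    n,l,st,c=cv2.connectedComponentsWithStats(mask.astype(np.uint8));
    i=min(range(1,n),key=lambda i:np.hypot(*(c[i]-near))if st[i,4]>8 else 1e9);return c[i],st[i],l==i
T=cv2.imread("pics/top0.png").astype(int);S=cv2.imread("pics/side0.png").astype(int)
res={}
for nm,I,nk,nb in(("top",T,(274.2,196.7),(394.4,216.7)),("side",S,(274,227.5),(372.3,159))):
    g=I.mean(2)
    x,y=map(int,nk)
    # face: light component bounded by dark ring; look in small window
    sub=np.zeros(g.shape,bool); sub[y-12:y+13,x-12:x+13]=1
    for th in (90,110,130):
        try:
            c,st,_=comp((g>th)&sub,nk);print(nm,"face",th,c,st)
            if st[4]<250: res[nm,'k']=c; 
        except Exception as e:print(e)
    for th in(40,50,60):
        sub=np.zeros(g.shape,bool);x2,y2=map(int,nb);sub[y2-15:y2+15,x2-15:x2+15]=1
        c,st,_=comp((g<th)&sub,nb);print(nm,"btn",th,c,st)
        if th==40:res[nm,'b']=c
    c,st,_=comp((g<70)&(np.add.outer((np.arange(400)-y)**2,(np.arange(640)-x)**2)<300),nk);print(nm,'dark knob',c,st)
print(res)
for k,z in(('k',.103),('b',.1)):
    if('top',k)in res and('side',k)in res:
        print(k,tri(res['top',k],res['side',k]),onz('top',res['top',k],z),onz('side',res['side',k],z))
# white box in top
hsv=cv2.cvtColor(T.astype(np.uint8),cv2.COLOR_BGR2HSV)
m=((hsv[:,:,1]<35)&(hsv[:,:,2]>110)).astype(np.uint8)
w=np.zeros_like(m);w[160:235,240:312]=1
c,st,l=comp(m*w,(275,205));print(c,st)
q=cv2.findContours(l.astype(np.uint8),0,2)[0][0]
r=cv2.boxPoints(cv2.minAreaRect(q));P=np.array([onz('top',p,.07)for p in r]);print(r);print(P,P.mean(0));
for i in range(4):
    d=P[(i+1)%4]-P[i];print(np.linalg.norm(d),np.degrees(np.arctan2(d[1],d[0])))
E
```

```text
top face 90 [273.5215 195.4056] [262 184  25  25 535]
top face 110 [273.3939 195.2408] [262 184  25  25 490]
top face 130 [273.1667 196.0139] [269 192  10   9  72]
top btn 40 [393.7121 216.303 ] [389 212  10  10  66]
top btn 50 [393.7273 216.4545] [389 212  10  10  77]
top btn 60 [393.6966 216.3483] [389 211  11  11  89]
top dark knob [277.15   199.7833] [269 191  14  14  60]
side face 90 [273.6324 224.1438] [262 215  25  25 438]
side face 110 [272.7099 223.285 ] [262 215  25  25 393]
side face 130 [273.3933 228.5169] [268 224  12  10  89]
side btn 40 [372.0513 159.3846] [367 155  11   9  78]
side btn 50 [372.0244 159.378 ] [367 155  11  10  82]
side btn 60 [372.0581 159.3953] [367 155  12  10  86]
side dark knob [275.0896 235.199 ] [266 224  19  19 201]
{('top', 'k'): array([273.1667, 196.0139]), ('top', 'b'): array([393.7121, 216.303 ]), ('side', 'k'): array([273.3933, 228.5169]), ('side', 'b'): array([372.0513, 159.3846])}
k [0.5364 0.1365 0.1015] [0.5357 0.136  0.103 ] [0.5362 0.1374 0.103 ]
b [ 0.4659 -0.2121  0.111 ] [ 0.4664 -0.2146  0.1   ] [ 0.4711 -0.2221  0.1   ]
[274.6901 197.6259] [ 246  167   59   63 2136]
[[242.7069 179.9828]
 [283.9828 162.2931]
 [305.9138 213.4655]
 [264.6379 231.1552]]
[[0.593  0.2325 0.07  ]
 [0.6447 0.106  0.07  ]
 [0.4851 0.0424 0.07  ]
 [0.4355 0.1667 0.07  ]] [0.5396 0.1369 0.07  ]
0.136592074363794 -67.77116867022151
0.1717651366679397 -158.24433207213906
0.13387016640958155 111.73700261162314
0.170615164892063 22.668212611381257
```

Emit:
drive_tool([
  [1,0,-0.05,0,0],
  [1,-0.04,-0.08,-0.015,0],
  [1,-0.085,-0.08,-0.034,0],
  [1,-0.13,-0.08,-0.052,0],
  [1,-0.175,-0.08,-0.07,0],
], newtons=20)

```text
time: 0.6
tool_pos: [0.3945, -0.459, 0.3283]
ee_rot: [-90.0, 0.0, -156.3]
ft_force: [1.6, -0.2, -0.5]
opening: 0.0853
```

Emit:
drive_tool([
  [1,-0.045,0,-0.02,0],
  [1,-0.09,0,-0.038,0],
  [1,-0.14,0,-0.058,0],
  [1,-0.16,0,-0.1,0],
  [1,-0.18,0,-0.145,0],
])

```text
time: 1.1
tool_pos: [0.5007, -0.2531, 0.3272]
ee_rot: [-90.1, -0.0, -156.2]
ft_force: [1.3, 0.1, 1.4]
opening: 0.0849
```

```bash
cat >> h.py <<'E'
def st():
    o=observe();print(o["time"],"J",o["joint_pos"],"P",o["tool_pos"],o["ee_rot"],"F",o["ft_force"],"M",o["moment"],"op",o["opening"]);return o
def to(x,y,z):
    from scipy.spatial.transform import Rotation as R
    o=st();r=R.from_euler("xyz",o["ee_rot"],degrees=True).as_matrix();print("go",r.T@(np.array([x,y,z])-o["tool_pos"]))
E
python3 -c "
from h import *
to(.536,.1365,.22)"
```

```text
1.1 J [ 33.2272   7.7304 -12.2189  88.8243   1.6059  83.7166 -45.2873] P [ 0.5007 -0.2531  0.3272] [ -90.0925   -0.0431 -156.2248] F [1.2654 0.1284 1.3718] M [ 0.0618 -0.0199 -0.0149] op 0.08485999016662915
go [-0.1895  0.1076 -0.3422]
```

Emit:
drive_tool([
  [1,-0.02,0,-0.04,0],
  [1,-0.045,0,-0.085,0],
  [1,-0.07,0,-0.13,0],
  [1,-0.095,0,-0.175,0],
  [1,-0.12,0,-0.21,0],
])

```text
time: 1.6
tool_pos: [0.5248, -0.0127, 0.3284]
ee_rot: [-90.0, -0.0, -156.3]
ft_force: [1.4, -0.0, -0.3]
opening: 0.0852
```

Emit:
drive_tool([
  [1,-0.02,0.02,-0.035,0],
  [1,-0.04,0.04,-0.075,0],
  [1,-0.06,0.06,-0.11,0],
  [1,-0.065,0.08,-0.12,0],
  [1,-0.065,0.09,-0.12,0],
])

```text
time: 2.1
tool_pos: [0.5354, 0.1233, 0.2363]
ee_rot: [-90.1, -0.1, -156.1]
ft_force: [-0.1, -0.6, -0.2]
opening: 0.0857
```

```bash
python3 -c "
from h import *
to(.536,.1365,.15)"
```

```text
2.1 J [  9.5158  10.2147 -30.2946  97.6365   5.2659  73.7283 -87.924 ] P [0.5354 0.1233 0.2363] [ -90.0867   -0.1374 -156.0501] F [-0.1366 -0.6396 -0.1953] M [-0.0017 -0.0068 -0.0075] op 0.08570363973385861
go [-0.0061  0.0863 -0.0117]
```

Emit:
drive_tool([
  [1,-0.006,0.03,-0.012,0],
  [1,-0.006,0.06,-0.012,0],
  [1,-0.006,0.075,-0.012,0],
  [1,-0.006,0.075,-0.012,0],
])

```text
time: 2.5
tool_pos: [0.5364, 0.1325, 0.1615]
ee_rot: [-90.0, -0.2, -156.4]
ft_force: [0.4, 0.5, -0.6]
opening: 0.0854
```

```bash
python3 - <<'E'
from h import *
S=get_image("side");T=get_image("top")
to(.536,.1365,.095)
f=lambda im,x,y:cv2.resize(im[y:y+80,x:x+80,::-1],None,fx=5,fy=5,interpolation=cv2.INTER_CUBIC)
cv2.imwrite("pics/a1.png",np.hstack([f(T,235,160),f(S,235,190)]))
E
```

```text
2.6 J [  8.0046  14.0551 -30.3651 102.2527   7.7598  65.7201 -91.1792] P [0.5379 0.1335 0.1643] [ -89.9807    0.0354 -156.3698] F [ 0.1839 -0.3877  0.9093] M [ 0.0225 -0.0186  0.0526] op 0.08534465627121876
go [ 0.0006  0.0693 -0.0035]
```

View pics/a1.png

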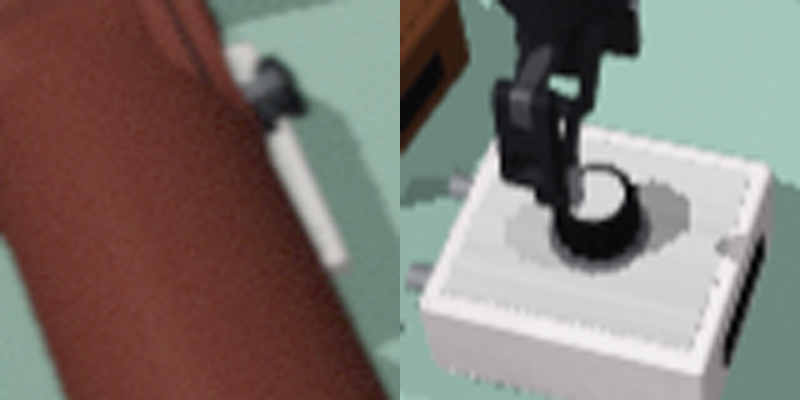

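Emit:
drive_tool([
  [1,0,0.025,-0.002,0],
  [1,0,0.045,-0.002,0],
  [1,0,0.055,-0.002,0],
  [1,0,0.062,-0.002,0],
  [1,0,0.068,-0.002,0],
])

```text
time: 3.1
tool_pos: [0.5373, 0.1362, 0.096]
ee_rot: [-90.0, 0.1, -156.3]
ft_force: [0.1, 0.6, 0.2]
opening: 0.0852
```

Emit:
drive_tool([
  [0,0,0,0,0],
  [0,0,0,0,0],
  [0,0,0,0,0],
  [0,0,0,0,0],
  [0,0,0,0,0],
], newtons=20)

```text
time: 3.6
tool_pos: [0.5368, 0.1367, 0.0961]
ee_rot: [-90.0, 0.1, -156.3]
ft_force: [-1.6, 1.3, 5.1]
opening: 0.0392
```

```bash
python3 - <<'E'
from h import *
S=get_image("side")
st()
f=lambda im,x,y:cv2.resize(im[y:y+80,x:x+80,::-1],None,fx=6,fy=6,interpolation=cv2.INTER_CUBIC)
cv2.imwrite("pics/a2.png",f(S,235,190))
E
```

```text
3.65 J [  6.7383  18.2937 -29.7783 106.0979  10.5557  58.2745 -93.6384] P [0.5368 0.1367 0.0961] [ -90.0023    0.0557 -156.2744] F [-2.7247  0.7006  5.2676] M [ 0.1538  0.4521 -0.0235] op 0.039143712112168494
```

View pics/a2.png

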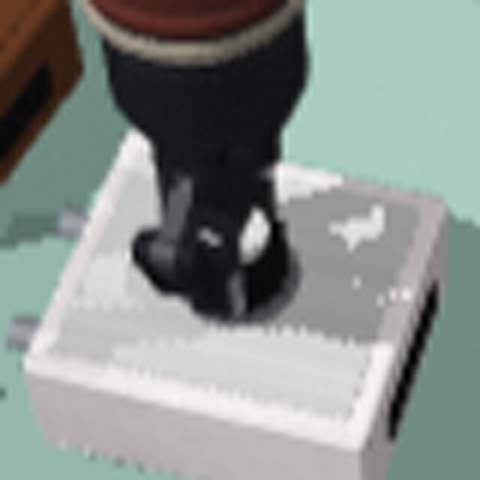

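Emit:
drive_tool([
  [0,0,0,0,-1],
  [0,0,0,0,-2],
  [0,0,0,0,-3],
  [0,0,0,0,-3],
], newtons=22)

```text
time: 4.05
tool_pos: [0.5368, 0.1367, 0.0961]
ee_rot: [-90.0, 0.1, -153.3]
ft_force: [-1.7, 1.7, 6.1]
opening: 0.0391
```

```bash
python3 -c "
from h import *
st()"
```

```text
4.05 J [  7.1462  18.3759 -30.2608 106.0756  10.7505  58.3129 -90.7633] P [0.5368 0.1367 0.0961] [ -90.0033    0.057  -153.2506] F [-1.6875  1.7277  6.053 ] M [ 0.1515  0.493  -0.1007] op 0.039122043744221055
```

Emit:
drive_tool([
  [0,0,0,0,-1],
  [0,0,0,0,-2],
  [0,0,0,0,-3],
  [0,0,0,0,-3],
])

```text
time: 4.45
tool_pos: [0.5367, 0.1367, 0.0961]
ee_rot: [-90.0, 0.1, -150.2]
ft_force: [-1.8, 1.1, 6.3]
opening: 0.0393
```

```bash
python3 -c "
from h import *
st()"
```

```text
4.45 J [  7.5516  18.4592 -30.7468 106.0592  10.9515  58.3508 -87.9169] P [0.5367 0.1367 0.0961] [ -90.0012    0.055  -150.2457] F [-1.8001  1.0827  6.2518] M [0.2323 0.4668 0.0092] op 0.03930947162623679
```

Emit:
drive_tool([
  [0,0,0,0,-2],
  [0,0,0,0,-4],
  [0,0,0,0,-4],
])

```text
time: 4.75
tool_pos: [0.5368, 0.1368, 0.0961]
ee_rot: [-90.0, 0.1, -146.2]
ft_force: [-1.9, -0.4, 6.5]
opening: 0.0391
```

```bash
cat > m.py <<'E'
from h import *
o=observe();print(o["time"],"yaw",round(o["ee_rot"][2],2),"Mz",round(o["moment"][2],3),"F",o["ft_force"],"op",round(o["opening"],4),"j7",round(o["joint_pos"][6],1), "M",o["moment"])
E
python3 m.py
```

```text
4.75 yaw -146.2 Mz -0.04 F [-1.9245 -0.4488  6.4583] op 0.0391 j7 -84.1 M [ 0.1852  0.5202 -0.0397]
```

Emit:
drive_tool([
  [0,0,0,0,-2],
  [0,0,0,0,-4],
  [0,0,0,0,-4],
])

```text
time: 5.05
tool_pos: [0.5367, 0.1368, 0.0961]
ee_rot: [-90.0, 0.1, -142.2]
ft_force: [-2.4, 0.8, 5.8]
opening: 0.0388
```

```bash
python3 m.py
```

```text
5.05 yaw -142.19 Mz 0.02 F [-2.3559  0.8095  5.8082] op 0.0388 j7 -80.3 M [0.206  0.5332 0.0197]
```

Emit:
drive_tool([
  [0,0,0,0,-2],
  [0,0,0,0,-4],
  [0,0,0,0,-4],
])

```text
time: 5.35
tool_pos: [0.5367, 0.1368, 0.0961]
ee_rot: [-90.0, 0.1, -138.2]
ft_force: [-2.6, 0.6, 6.7]
opening: 0.0391
```

```bash
python3 m.py
```

```text
5.35 yaw -138.18 Mz 0.092 F [-2.6127  0.5925  6.6701] op 0.0391 j7 -76.5 M [0.2264 0.4576 0.0924]
```

Emit:
drive_tool([
  [0,0,0,0,-2],
  [0,0,0,0,-4],
  [0,0,0,0,-4],
])

```text
time: 5.65
tool_pos: [0.5367, 0.1369, 0.0961]
ee_rot: [-90.0, 0.1, -134.2]
ft_force: [-2.8, 1.9, 6.5]
opening: 0.0398
```

```bash
python3 m.py
```

```text
5.65 yaw -134.17 Mz 0.188 F [-2.8478  1.865   6.5188] op 0.0398 j7 -72.7 M [0.248  0.5489 0.1883]
```

Emit:
drive_tool([
  [0,0,0,0,-2],
  [0,0,0,0,-4],
  [0,0,0,0,-5],
  [0,0,0,0,-5],
])

```text
time: 6.05
tool_pos: [0.5367, 0.1369, 0.0961]
ee_rot: [-90.0, 0.1, -129.2]
ft_force: [-3.5, 1.6, 6.8]
opening: 0.0394
```

```bash
python3 m.py
```

```text
6.05 yaw -129.24 Mz -0.094 F [-3.4625  1.6449  6.8053] op 0.0394 j7 -68.1 M [ 0.2444  0.5703 -0.0941]
```

Emit:
drive_tool([
  [0,0,0,0,-1],
  [0,0,0,0,-2],
  [0,0,0,0,-3],
  [0,0,0,0,-3],
])

```text
time: 6.45
tool_pos: [0.5367, 0.1368, 0.0961]
ee_rot: [-90.0, 0.1, -126.3]
ft_force: [-2.8, 0.9, 6.8]
opening: 0.039
```

```bash
python3 m.py
```

```text
6.45 yaw -126.26 Mz -0.215 F [-2.7538  0.9445  6.7725] op 0.039 j7 -65.2 M [ 0.3662  0.5522 -0.2155]
```

Emit:
drive_tool([
  [0,0,0,0,0],
])

```text
time: 6.55
tool_pos: [0.5367, 0.1369, 0.0961]
ee_rot: [-90.0, 0.1, -126.3]
ft_force: [-2.5, 1.3, 6.2]
opening: 0.0394
```

```bash
python3 m.py
```

```text
6.55 yaw -126.28 Mz -0.262 F [-2.4667  1.2884  6.1805] op 0.0394 j7 -65.3 M [ 0.3206  0.5701 -0.2619]
```

Emit:
drive_tool([
  [0,0,0,0,0],
])

```text
time: 6.65
tool_pos: [0.5367, 0.1369, 0.0961]
ee_rot: [-90.0, 0.1, -126.3]
ft_force: [-2.6, 1.6, 5.9]
opening: 0.039
```

```bash
python3 m.py
```

```text
6.65 yaw -126.29 Mz -0.3 F [-2.6468  1.6138  5.9011] op 0.039 j7 -65.3 M [ 0.3286  0.5221 -0.2999]
```

Emit:
drive_tool([
  [0,0,0,0,-0.5],
  [0,0,0,0,-1],
])

```text
time: 6.85
tool_pos: [0.5367, 0.1369, 0.0961]
ee_rot: [-90.0, 0.1, -125.3]
ft_force: [-3.5, 1.1, 6.7]
opening: 0.0391
```

```bash
python3 m.py
```

```text
6.85 yaw -125.28 Mz -0.248 F [-3.5368  1.1387  6.6609] op 0.0391 j7 -64.3 M [ 0.365   0.6139 -0.2477]
```

Torque readings of −0.22 to −0.30 N m, 6–7° past the first detent, compare with about 0 at the same phase of the first click. So this is the stop. The last joint lacks range for 96° clockwise from here, so I'll ease back to setting 1, release, swing the open hand anticlockwise and regrip.

Emit:
drive_tool([
  [0,0,0,0,2],
  [0,0,0,0,4],
  [0,0,0,0,6],
  [0,0,0,0,7],
  [0,0,0,0,7],
])

```text
time: 7.35
tool_pos: [0.5367, 0.1368, 0.0961]
ee_rot: [-90.0, 0.1, -132.3]
ft_force: [-2.1, 1.3, 6.1]
opening: 0.0391
```

```bash
python3 m.py
```

```text
7.35 yaw -132.3 Mz -0.036 F [-2.1387  1.3484  6.0687] op 0.0391 j7 -70.9 M [ 0.2696  0.5427 -0.0356]
```

Emit:
drive_tool([
  [1,0,0,0,0],
  [1,0,0,0,0],
  [1,0,0,0,0],
  [1,0,0,0,0],
  [1,0,0,0,0],
])

```text
time: 7.85
tool_pos: [0.5365, 0.1362, 0.0953]
ee_rot: [-90.0, -0.0, -132.3]
ft_force: [0.2, -0.8, 0.2]
opening: 0.0852
```

```bash
python3 m.py
```

```text
7.85 yaw -132.3 Mz 0.026 F [ 0.1812 -0.7894  0.1886] op 0.0852 j7 -70.9 M [-0.0178 -0.0158  0.0258]
```

Emit:
drive_tool([
  [1,0,0,0,-8],
  [1,0,0,0,-16],
  [1,0,0,0,-24],
  [1,0,0,0,-32],
  [1,0,0,0,-40],
])

```text
time: 8.35
tool_pos: [0.5365, 0.1362, 0.0953]
ee_rot: [-90.0, 0.0, -92.0]
ft_force: [0.0, -0.1, 0.1]
opening: 0.0854
```

Emit:
drive_tool([
  [1,0,0,0,-8],
  [1,0,0,0,-16],
  [1,0,0,0,-24],
  [1,0,0,0,-32],
  [1,0,0,0,-32],
])

```text
time: 8.85
tool_pos: [0.5365, 0.1361, 0.0952]
ee_rot: [-90.0, 0.0, -60.2]
ft_force: [0.2, 0.1, 0.2]
opening: 0.0852
```

```bash
python3 m.py
```

```text
8.85 yaw -60.18 Mz -0.026 F [0.1869 0.1402 0.187 ] op 0.0852 j7 -3.4 M [ 0.0366 -0.0637 -0.0255]
```

Emit:
drive_tool([
  [0,0,0,0,0],
  [0,0,0,0,0],
  [0,0,0,0,0],
  [0,0,0,0,0],
  [0,0,0,0,0],
], newtons=22)

```text
time: 9.35
tool_pos: [0.5365, 0.1363, 0.0955]
ee_rot: [-90.0, -0.0, -60.3]
ft_force: [-1.4, 0.0, 3.0]
opening: 0.0392
```

```bash
python3 m.py
```

```text
9.35 yaw -60.32 Mz -0.012 F [-1.388   0.0366  3.0452] op 0.0392 j7 -3.6 M [-0.0905  0.1953 -0.0116]
```

Emit:
drive_tool([
  [0,0,0,0,2],
  [0,0,0,0,4],
  [0,0,0,0,4],
])

```text
time: 9.65
tool_pos: [0.5365, 0.1363, 0.0955]
ee_rot: [-90.0, -0.0, -64.3]
ft_force: [-1.6, 0.5, 3.5]
opening: 0.0392
```

```bash
python3 m.py
```

```text
9.65 yaw -64.33 Mz 0.169 F [-1.6307  0.5029  3.4881] op 0.0392 j7 -7.3 M [-0.1184  0.2148  0.1688]
```

Emit:
drive_tool([
  [0,0,0,0,4],
  [0,0,0,0,8],
  [0,0,0,0,12],
  [0,0,0,0,16],
  [0,0,0,0,16],
])

```text
time: 10.15
tool_pos: [0.5364, 0.1363, 0.0955]
ee_rot: [-90.0, -0.0, -80.3]
ft_force: [-1.8, -0.5, 3.1]
opening: 0.0393
```

```bash
python3 m.py
```

```text
10.15 yaw -80.32 Mz -0.177 F [-1.8294 -0.4636  3.1468] op 0.0393 j7 -22.1 M [-0.1651  0.4417 -0.1766]
```

Emit:
drive_tool([
  [0,0,0,0,3],
  [0,0,0,0,6],
  [0,0,0,0,8],
  [0,0,0,0,8],
])

```text
time: 10.55
tool_pos: [0.5364, 0.1362, 0.0955]
ee_rot: [-90.0, -0.0, -88.2]
ft_force: [-2.6, -0.7, 4.7]
opening: 0.0389
```

```bash
python3 m.py
```

```text
10.55 yaw -88.17 Mz 0.04 F [-2.5679 -0.6901  4.6641] op 0.0389 j7 -29.5 M [-0.2028  0.585   0.0395]
```

Emit:
drive_tool([
  [0,0,0,0,4],
  [0,0,0,0,8],
  [0,0,0,0,12],
  [0,0,0,0,16],
  [0,0,0,0,16],
])

```text
time: 11.05
tool_pos: [0.5363, 0.1362, 0.0954]
ee_rot: [-90.0, -0.0, -104.3]
ft_force: [-3.1, -1.1, 5.9]
opening: 0.0392
```

```bash
python3 m.py
```

```text
11.05 yaw -104.27 Mz -0.161 F [-3.1136 -1.0521  5.9129] op 0.0392 j7 -44.5 M [-0.1792  0.6637 -0.1612]
```

Emit:
drive_tool([
  [0,0,0,0,3],
  [0,0,0,0,6],
  [0,0,0,0,8],
  [0,0,0,0,8],
])

```text
time: 11.45
tool_pos: [0.5363, 0.1363, 0.0954]
ee_rot: [-90.0, -0.0, -112.2]
ft_force: [-2.9, -1.0, 6.2]
opening: 0.0392
```

```bash
python3 m.py
```

```text
11.45 yaw -112.18 Mz 0.112 F [-2.9325 -0.991   6.1583] op 0.0392 j7 -51.9 M [-0.1844  0.723   0.1119]
```

Emit:
drive_tool([
  [0,0,0,0,4],
  [0,0,0,0,8],
  [0,0,0,0,12],
  [0,0,0,0,16],
  [0,0,0,0,16],
])

```text
time: 11.95
tool_pos: [0.5362, 0.1363, 0.0954]
ee_rot: [-90.0, -0.0, -128.3]
ft_force: [-3.7, -0.2, 5.4]
opening: 0.0394
```

```bash
python3 m.py
```

```text
11.95 yaw -128.26 Mz -0.142 F [-3.7136 -0.223   5.3952] op 0.0394 j7 -67.1 M [-0.1513  0.7775 -0.1415]
```

Emit:
drive_tool([
  [0,0,0,0,3],
  [0,0,0,0,6],
  [0,0,0,0,8],
  [0,0,0,0,8],
])

```text
time: 12.35
tool_pos: [0.5361, 0.1364, 0.0954]
ee_rot: [-90.0, -0.0, -136.2]
ft_force: [-3.7, -0.9, 6.4]
opening: 0.0395
```

```bash
python3 m.py
```

```text
12.35 yaw -136.17 Mz 0.098 F [-3.7114 -0.8926  6.3915] op 0.0395 j7 -74.5 M [-0.0776  0.8309  0.0982]
```

Emit:
drive_tool([
  [0,0,0,0,4],
  [0,0,0,0,8],
  [0,0,0,0,12],
  [0,0,0,0,16],
  [0,0,0,0,16],
])

```text
time: 12.85
tool_pos: [0.5361, 0.1364, 0.0954]
ee_rot: [-90.0, -0.0, -152.3]
ft_force: [-4.7, 0.3, 6.2]
opening: 0.0391
```

```bash
python3 m.py
```

```text
12.85 yaw -152.26 Mz -0.127 F [-4.7438  0.2809  6.2325] op 0.0391 j7 -89.8 M [-0.0377  0.8145 -0.1274]
```

Emit:
drive_tool([
  [0,0,0,0,2],
  [0,0,0,0,4],
  [0,0,0,0,5],
  [0,0,0,0,5],
])

```text
time: 13.25
tool_pos: [0.5361, 0.1365, 0.0954]
ee_rot: [-90.0, -0.0, -157.1]
ft_force: [-3.5, 0.1, 6.0]
opening: 0.0393
```

```bash
python3 m.py
```

```text
13.25 yaw -157.12 Mz 0.118 F [-3.5319  0.1035  5.9937] op 0.0393 j7 -94.4 M [-0.0232  0.9558  0.1182]
```

Four resist-to-pull sign changes were felt, at 24, 48, 72 and 96°. I'm releasing the knob and lifting off.

Emit:
drive_tool([
  [1,0,0,0,0],
  [1,0,0,0,0],
  [1,0,0,0,0],
  [1,0,0,0,0],
  [1,0,0,0,0],
])

```text
time: 13.75
tool_pos: [0.5365, 0.1362, 0.0953]
ee_rot: [-90.0, -0.0, -157.3]
ft_force: [0.7, -0.2, -1.1]
opening: 0.0859
```

Emit:
drive_tool([
  [1,0,0,0,0],
  [1,0,0,0,0],
  [1,0,-0.03,0,0],
  [1,0,-0.07,0,0],
  [1,0,-0.12,0,0],
])

```text
time: 14.25
tool_pos: [0.5354, 0.1359, 0.2153]
ee_rot: [-90.1, -0.2, -157.3]
ft_force: [0.4, -0.2, 0.6]
opening: 0.0853
```

```bash
python3 -c "
from h import *
to(.466,-.212,.215)"
```

```text
14.25 J [  8.1718  11.48   -30.4921  98.8212   6.0595  71.5246 -91.0411] P [0.5354 0.1359 0.2153] [ -90.0528   -0.1738 -157.2802] F [ 0.4092 -0.1709  0.6179] M [-0.0184 -0.0534  0.0183] op 0.085287714599875
go [0.1984 0.0006 0.2941]
```

Emit:
drive_tool([
  [0,0.025,0,0.037,0],
  [0,0.05,0,0.074,0],
  [0,0.075,0,0.111,0],
  [0,0.1,0,0.148,0],
  [0,0.125,0,0.185,0],
])

```text
time: 14.75
tool_pos: [0.492, -0.0843, 0.2156]
ee_rot: [-90.0, 0.0, -157.3]
ft_force: [1.2, -0.7, -0.0]
opening: 0.0126
```

Emit:
drive_tool([
  [0,0.025,0,0.037,0],
  [0,0.05,0,0.074,0],
  [0,0.074,0,0.109,0],
  [0,0.074,0.03,0.109,0],
  [0,0.074,0.06,0.109,0],
])

```text
time: 15.25
tool_pos: [0.4665, -0.2137, 0.1553]
ee_rot: [-89.9, 0.1, -157.5]
ft_force: [-0.0, 1.1, -0.8]
opening: 0.0003
```

Emit:
drive_tool([
  [0,0,0,0,0],
  [0,0,0,0,0],
])

```text
time: 15.45
tool_pos: [0.4664, -0.2115, 0.1558]
ee_rot: [-90.0, -0.0, -157.3]
ft_force: [-0.0, 0.1, 0.6]
opening: -0.0005
```

```bash
python3 - <<'E'
from h import *
S=get_image("side");T=get_image("top")
to(.466,-.212,.13)
f=lambda im,x,y:cv2.resize(im[y:y+80,x:x+80,::-1],None,fx=5,fy=5,interpolation=cv2.INTER_CUBIC)
cv2.imwrite("pics/a3.png",np.hstack([f(T,355,165),f(S,330,120)]))
cv2.imwrite("pics/a3s.png",S[:,:,::-1])
E
```

```text
15.55 J [ 32.6593   8.0397 -14.2949 108.8602   2.2258  63.2394 -49.754 ] P [ 0.4674 -0.2118  0.157 ] [ -89.9121    0.0876 -157.2548] F [0.7294 0.1978 1.308 ] M [-0.004  -0.018  -0.0255] op -7.50453937599039e-07
go [ 0.0014  0.027  -0.0004]
```

View pics/a3.png

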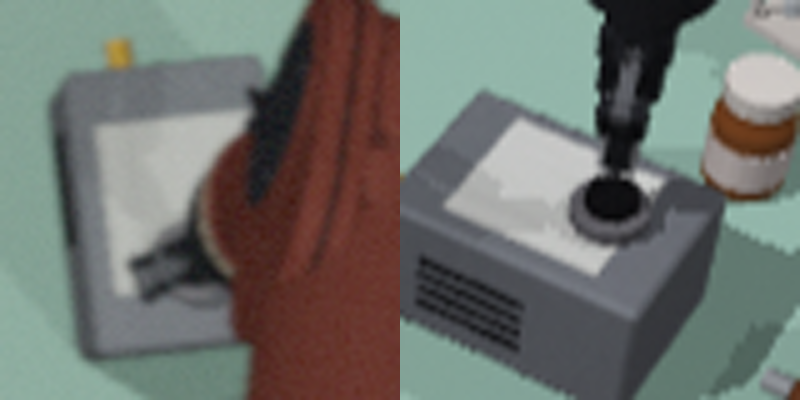

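The top view is mostly hidden by the arm. The side view shows the shut fingertips at crop (620,165), just above the button at (612,197). Lowering in small steps.

Emit:
drive_tool([
  [0,0,0.01,0,0],
  [0,0,0.02,0,0],
  [0,0,0.026,0,0],
  [0,0,0.028,0,0],
  [0,0,0.028,0,0],
])

```text
time: 16.05
tool_pos: [0.4672, -0.212, 0.1305]
ee_rot: [-89.9, 0.1, -157.3]
ft_force: [-13.3, 5.2, 35.3]
opening: 0.0003
```

Emit:
drive_tool([
  [0,0,0.001,0,0],
  [0,0,0.002,0,0],
  [0,0,0.002,0,0],
])

```text
time: 16.35
tool_pos: [0.4673, -0.2121, 0.1302]
ee_rot: [-89.9, 0.1, -157.3]
ft_force: [-19.1, 7.6, 52.6]
opening: 0.0001
```

Emit:
drive_tool([
  [0,0,0.001,0,0],
  [0,0,0.002,0,0],
  [0,0,0.002,0,0],
])

```text
time: 16.65
tool_pos: [0.4675, -0.2121, 0.1299]
ee_rot: [-89.8, 0.1, -157.3]
ft_force: [-26.0, 11.1, 70.4]
opening: 0.0001
```

Force is 70 N and nothing is moving. I'm backing off to check whether that's the button bottomed out or something else.

Emit:
drive_tool([
  [0,0,-0.003,0,0],
  [0,0,-0.005,0,0],
  [0,0,-0.005,0,0],
])

```text
time: 16.95
tool_pos: [0.4671, -0.212, 0.1307]
ee_rot: [-89.9, 0.1, -157.3]
ft_force: [-9.3, 3.3, 27.3]
opening: 0.0002
```

```bash
python3 - <<'E'
from h import *
S=get_image("side")
st()
f=lambda im,x,y:cv2.resize(im[y:y+60,x:x+60,::-1],None,fx=9,fy=9,interpolation=cv2.INTER_CUBIC)
cv2.imwrite("pics/a4.png",f(S,340,125))
c=get_calibration("side");P=np.linalg.inv(c["pose"])
for p in([.4672,-.212,.113],[.466,-.212,.111]):
    q=P@np.r_[p,1];print(c["fx"]*q[0]/q[2]+c["cx"],c["fy"]*q[1]/q[2]+c["cy"])
E
```

```text
17.0 J [ 32.5287   9.6125 -14.277  110.4629   2.7568  60.1344 -50.2142] P [ 0.4671 -0.2119  0.1307] [ -89.9046    0.0631 -157.2894] F [-8.281   4.2126 26.5138] M [0.8475 1.9343 0.0007] op -0.00017078779277733563
371.90694377012113 158.73049560639564
372.17847648025327 159.4093390539282
```

View pics/a4.png

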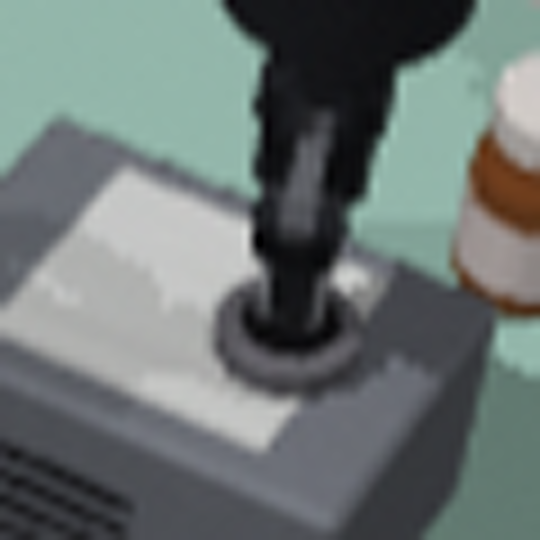

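The tips sit centred on the black button, inside its grey collar. Backing off in steps should show the 5 N spring if the button was bottomed out.

Emit:
drive_tool([
  [0,0,-0.002,0,0],
  [0,0,-0.003,0,0],
  [0,0,-0.003,0,0],
])

```text
time: 17.3
tool_pos: [0.4669, -0.2118, 0.1317]
ee_rot: [-90.0, 0.1, -157.3]
ft_force: [1.4, -0.6, 3.5]
opening: -0.0001
```

Emit:
drive_tool([
  [0,0,-0.001,0,0],
  [0,0,-0.001,0,0],
])

```text
time: 17.5
tool_pos: [0.4669, -0.2119, 0.1325]
ee_rot: [-90.0, 0.0, -157.3]
ft_force: [1.9, -0.3, 3.6]
opening: -0.0001
```

Emit:
drive_tool([
  [0,0,-0.002,0,0],
  [0,0,-0.002,0,0],
])

```text
time: 17.7
tool_pos: [0.4666, -0.2118, 0.1344]
ee_rot: [-90.0, 0.0, -157.3]
ft_force: [2.4, 0.1, 3.1]
opening: 0.0
```

Emit:
drive_tool([
  [0,0,-0.002,0,0],
  [0,0,-0.002,0,0],
])

```text
time: 17.9
tool_pos: [0.4662, -0.2117, 0.1363]
ee_rot: [-90.0, -0.0, -157.3]
ft_force: [1.0, 0.2, 1.5]
opening: 0.0001
```

The spring profile (about 3.5 N down to 1.5 N over 5 mm) confirms it was fully in. Now I'll lift clear and check.

Emit:
drive_tool([
  [0,0,-0.02,0,0],
  [0,0,-0.06,0,0],
  [0,0,-0.1,0,0],
  [0,0,-0.14,0,0],
  [0,0,-0.15,0,0],
])

```text
time: 18.4
tool_pos: [0.4672, -0.2122, 0.2903]
ee_rot: [-89.8, 0.2, -157.3]
ft_force: [0.6, -0.3, -1.0]
opening: 0.0001
```

Emit:
drive_tool([
  [0,0,0,0.03,0],
  [0,0,0,0.07,0],
  [0,0,0,0.11,0],
  [0,0,0,0.14,0],
  [0,0,0,0.14,0],
])

```text
time: 18.9
tool_pos: [0.5194, -0.3448, 0.2836]
ee_rot: [-90.1, -0.2, -157.6]
ft_force: [-0.6, -0.4, -0.6]
opening: 0.0
```

```bash
python3 - <<'E'
from h import *
S=get_image("side");T=get_image("top")
st()
cv2.imwrite("pics/f_s.png",S[:,:,::-1]);cv2.imwrite("pics/f_t.png",T[:,:,::-1])
for n,I in(("side0",S),("top0",T)):
    d=cv2.absdiff(cv2.imread(f"pics/{n}.png"),np.ascontiguousarray(I[:,:,::-1])).max(2)
    cv2.imwrite(f"pics/d_{n}.png",(d>40).astype(np.uint8)*255)
a=np.hstack([cv2.resize(cv2.imread("pics/"+n),(400,250)) for n in("f_s.png","f_t.png")]);b=np.hstack([cv2.resize(cv2.imread("pics/"+n),(400,250)) for n in("d_side0.png","d_top0.png")])
cv2.imwrite("pics/f.png",np.vstack([a,b]))
E
```

```text
19.0 J [ 36.9585  15.527   -9.6869  84.416    2.5906  80.4724 -40.1605] P [ 0.5198 -0.341   0.2845] [ -90.1669   -0.1039 -157.3413] F [-0.1406  0.1193 -1.1908] M [ 0.0301 -0.049   0.017 ] op 1.3513561486149273e-06
```

View pics/f.png

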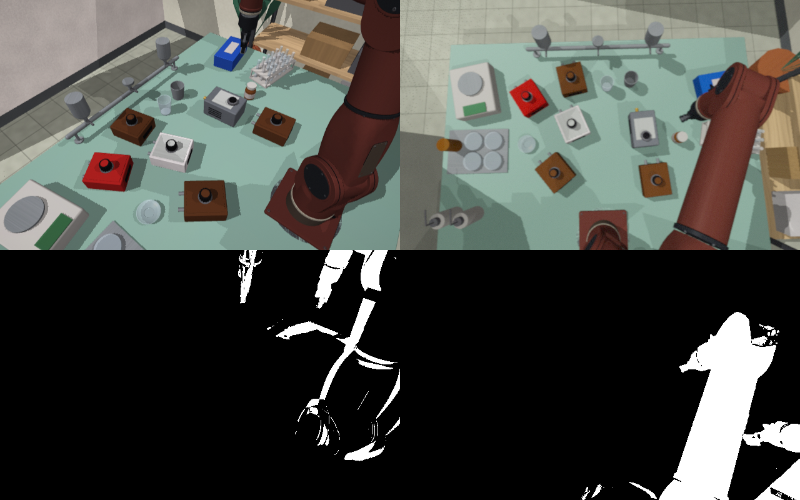

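The difference images (lower row) show changes only where the arm and its shadow are. The bystanders and the button at side-view (372,159) look as they did at the start, and the knob looks the same at rest in a setting. Handing in.

```bash
python3 -c "
from cell import *
print(sign_off())"
```

```text
the job is handed in; nothing more can be done
None
```

I handed the job in at about 19 s of the allowed 72 s, and `sign_off` gave no verdict.

- **End stop:** I turned the knob anticlockwise. After one click the torque rose to about 0.22–0.30 N m, 6–7° past the detent, against about 0 at the same point of the first click. I took that as the end stop and went no further. The highest reading was 0.30 N m, under the 0.4 N m strain limit; readings are noisy by roughly 0.04 N m.
- **Four clicks:** The last joint lacked range for 96° from there. I eased back to the first setting, let go, regripped 72° round and turned 96° clockwise. The torque switched four times from pulling on to resisting, at 24, 48, 72 and 96°. I then released the knob and held still for about 0.7 s before lifting.
- **Start button:** My first press went harder than needed, peaking at about 70 N along the vertical (76 N in all) because the button bottomed out sooner than I had reckoned. That is under the 120 N wrist limit, and the shut fingertips made the contact. Backing off showed the spring force falling from about 3.5 N to 1.5 N over 5 mm, which confirms the button had been fully in.
- **Last checks:** The final pictures differ from the first only where the arm and its shadow are. The glassware and steel cup had not moved, the button was out, and the robot was touching nothing. The pictures cannot show the knob's setting, so that rests on the felt clicks and the measured turn.

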